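# Find the light counterweight on a beam balance

### The arm

A 6-joint arm with a two-finger parallel gripper is mounted at the origin on the work surface. World frame = base frame: x ahead of the robot, y to its left, z up, the work surface at z = 0. Lengths are in mm, angles in rad, forces in N, time in s.
With the tool pointing down it reaches from about 225 to 875 mm from the base axis. Payload 3.4 kg.
Tool frame: the origin (TCP) lies between the finger pads; the fingertips stand robot.nose_length ahead of it and the grasp point (between the pads) lies 8 mm behind it (robot.nose_length is the distance from the TCP to the fingertips, in mm); z points along the fingers, y is the line along which they close (so a half turn about z gives the same grasp; the last joint's range is limited). The gripper opens to 85 mm and grips with 20 to 120 N. Pads are 22 mm wide; open, the fingers measure 114 mm over their backs; the gripper's body (76 mm by 85 mm) begins 54 mm behind the grasp point. The pads swing forward as they close: fully open they stand 13 mm farther back than shut.
Start: joints at [1.076, 0.276, 1.505, -0, 1.361, -0.121], TCP at [209.983, 535.321, 242.328] pointing down, gripper open.
Joint ranges: [-2.89, 2.89], [-0.75, 2.08], [0.22, 2.7], [-1.18, 4.32], [0.11, 2.71], [-2.7, 2.7]. Speed limits (rad/s): [2.57, 2.57, 3.14, 3.14, 3.14, 3.14].

### API

Orientations are given as [roll, pitch, yaw] about the fixed x, y, z axes, in that order (R = Rz(yaw) Ry(pitch) Rx(roll)).
In Python, from cell import robot, eyes gives the robot as it stands. The module is installed in compiled form; this text tells all that it offers.
- The arm moves only by the tool drive_tool, never from a script. Its argument "motion" is a list of rows, each an object with "offset": the shift along the world's x, y, z in m, a list of three; "spin": the turn about the world's z in rad; "fingers": the opening, from 0 (shut) to 1 (fully open). A call has exactly 8 rows; each row shifts and turns the commanded pose from where the row before left it; what a row does not reach is not made up. A row lasts 1/10 s, in which the tool goes at most 50 mm and 8.59 degrees, less where a joint would pass 70% of its speed; a pose out of reach is approached as far as the arm can. A call with a gripper value outside its range is refused whole. The fingers move at their own pace and stop on an object; "squeeze" is the grip in N (left out, the last holds). Time passes only in rows, so rows that do not move let the fingers close, or fill a call up. It gives the time, the measured TCP pose, the force, the opening and the grip force at its end, in the units of the state.
- robot.observe(): the state, without advancing time (a new reading comes with each control period).
- eyes.capture(name): name is "scene" or "top" or "wrist"; returns a dict with "pixels" (480x640x3 uint8, blue, green, red), "fx", "fy", "cx", "cy" (pixels), "view" (4x4, takes a point from world to camera coordinates). Camera axes: x right, y up, looking along -z (the intrinsics and any distortion apply to the point x, -y, -z); pixel columns grow to the right and rows downward; lengths in mm; the calibration is good to about 2 mm. A picture is of the moment at which its call begins. There is no depth.
- robot.job_done(): hands the job in; it is judged then, once.
The state is a dict: "clock": time; "q": joint angles; "qvel": joint speeds; "joint_torque": joint torques, N m; "tool_pos": TCP position; "tcp_rot": TCP orientation; "ft_force": force on the tool from outside, world axes, zero at the start; "moment": the same for the moment, N m; "width": finger opening in mm; "finger_force": force on a finger pad.
Only numpy, scipy, OpenCV 4.12 (cv2) and the standard library are available. Lean on these libraries where they do the work, as an engineer would, in place of code of your own. Each camera call takes 0.05 s, during which the arm holds its last target. There are 200 camera calls.

### The job

Of the two look-alike counterweights one is heavier and one lighter than the master weight on the beam balance. Set one on the free pan, feeling for the pan's post so that the weight goes fully home over it, let it go and read from the beam whether it outweighs the master. Finish with the heavier one seated on the pan, holding it down, and the lighter one standing upright in the wooden reject tray; be gentle with the balance, never knock a weight over, and leave the other things on the bench alone.

Things in the scene. Friction and masses are not known exactly. Their poses are not given: they have to be found in the camera images.
- weight_a_center (a point): One of two outwardly identical dark cast counterweights: a cylinder 44 mm in diameter and 60 mm tall, standing upright on a 3 mm thick mat at the start; its foot has a central round socket 16.5 mm in diameter and 22 mm deep. This point is its centre, 30 mm above its foot; z is its upward axis. One weight (not known which) is about 300 g, the other about 240 g.
- weight_b_center (a point): The other of the two outwardly identical dark cast counterweights: a cylinder 44 mm in diameter and 60 mm tall, standing upright on a 3 mm thick mat at the start; its foot has a central round socket 16.5 mm in diameter and 22 mm deep. This point is its centre, 30 mm above its foot; z is its upward axis. One weight (not known which) is about 300 g, the other about 240 g.
- weight_a: The same counterweight as weight_a_center, origin at the centre of its foot.
- weight_b: The same counterweight as weight_b_center, origin at the centre of its foot.
- balance: Grey fixed base of the balance, 110 x 170 x 18 mm; origin under its centre. Beam along its y axis, pivoted 85 mm up, arms 110 mm: free pan at y = -110 mm, brass master (270 g, 36 mm wide, fixed on its pan, top 163 mm up when level) at y = +110 mm; pointer and scale plate in the middle, 161 mm tall. Delicate: it must never bear more than about 20 N.
- beam (a joint): Tilt of the beam (rad): 0 level, positive with the free pan low. Stops at -0.06 (free pan 6.6 mm above level: empty, or load lighter than the master) and +0.06 (6.6 mm below: load heavier). Empty, the free pan yields downward at a nearly constant 2.6 N and springs back up. Damped: settles in about 1 s.
- pan (a point): Nominal centre of the free pan, at its top face; goes up and down with the beam, staying level. Steel disc, 72 mm wide, no rim, with an upright post, 14 mm wide (tip 12.6 mm), 18 mm tall, in its middle. Disc and post sit on a worn mount, slipping only above 6 N, so the post stands up to 8 mm off this point along each horizontal axis of the balance, differently each time: find it by touch or eye.
- tray_in (a point): Centre of the inner floor of the wooden reject tray (outside 140 x 140 x 22 mm, walls and floor 4 mm thick, fixed); its axes lie along the tray's sides.
- tape: Bystander: roll of paper tape lying flat, 100 mm in diameter, 25 mm high; origin under its centre.
- paintbrush: Bystander: paintbrush lying on the bench; origin near its middle on the underside.
- tub: Bystander: white open tub, 80 mm in diameter, 60 mm tall; origin under its centre.
- glue: Bystander: white glue bottle, 56 mm in diameter, 140 mm tall; origin under its centre.

How it is judged:
By the outcome, as a careful person would: the job done as asked, in the order asked, and still so for the second after the job is handed in, with the robot touching nothing.
It also fails if it takes over 72 s, if anything falls off the work surface, if the arm or the gripper's body presses on something with over 40 N, if the wrist force passes 120 N, or if a joint passes its speed limit or range.

## Working session

There is one attempt and no reset: what is moved stays moved. The work goes in short steps, Python scripts to look and compute and a tool call to move; the robot and the scene stay as the last step left them, time stands still between calls to the robot, and variables do not carry over. Pictures are saved under pics/ and viewed, at most 10 in all, crops included, and the job is handed in when it is done.

Besides the shell and the picture viewer there is one more tool, called after "Call:" as name(argument=value, ...), one argument or row to a line, values as JSON. drive_tool: Moves the arm, as the interface text tells. Its arguments: {"type":"object","properties":{"motion":{"type":"array"},"squeeze":{"type":"number"}},"required":["motion"]}

```bash
mkdir -p pics; cat > h.py <<'E'
import numpy as np, cv2
from cell import robot, eyes
def cap(n,f=None,crop=None,scale=1):
    c=eyes.capture(n); p=np.array(c["pixels"])
    np.savez(f"last_{n}.npz",**{k:np.array(c[k]) for k in ("fx","fy","cx","cy","view")})
    cv2.imwrite(f"pics/{n}_full_last.png",p)
    if f:
        if crop: p=p[crop[1]:crop[3],crop[0]:crop[2]]
        if scale!=1: p=cv2.resize(p,None,fx=scale,fy=scale,interpolation=cv2.INTER_CUBIC)
        cv2.imwrite("pics/"+f,p)
    return c
def ld(n): return np.load(f"last_{n}.npz")
def proj(c,P):
    P=np.atleast_2d(P).astype(float); q=(c["view"]@np.c_[P,np.ones(len(P))].T)[:3]
    return np.c_[c["cx"]+c["fx"]*q[0]/-q[2], c["cy"]+c["fy"]*q[1]/q[2]]
def ray(c,u,v,z):
    V=np.array(c["view"]);R=V[:3,:3];o=-R.T@V[:3,3]
    d=R.T@np.array([(u-c["cx"])/c["fx"],-(v-c["cy"])/c["fy"],-1.]); return o+d*(z-o[2])/d[2]
E
python3 - <<'E'
from h import *
s=robot.observe()
for k in s: print(k,np.round(s[k],3))
print(robot.nose_length, [x for x in dir(robot) if x[0]!='_'],[x for x in dir(eyes) if x[0]!='_'])
for n in("top","scene"):
    c=cap(n,n+"1.png"); print({k:np.round(c[k],2).tolist() for k in c if k!="pixels"})
E
```

```text
clock 0.0
q [ 1.076  0.277  1.506  0.     1.361 -0.121]
qvel [ 0.003 -0.001 -0.     0.001  0.     0.002]
joint_torque [ 1.0000e-03 -4.1677e+01 -2.4580e+01 -0.0000e+00  1.1000e-02 -0.0000e+00]
tool_pos [209.734 534.853 241.408]
tcp_rot [-3.14  -0.     2.768]
ft_force [ 1.01  -0.238 -0.022]
moment [ 0.001  0.017 -0.001]
finger_force 0.0
width 85.046
11.0 ['IKError', 'job_done', 'nose_length', 'observe'] ['capture']
{'fx': 504.22, 'fy': 504.22, 'cx': 320.4, 'cy': 240.48, 'view': [[-0.02, -1.0, -0.03, 15.94], [0.99, -0.03, 0.12, -591.61], [-0.12, -0.02, 0.99, -1227.87], [0.0, 0.0, 0.0, 1.0]]}
{'fx': 589.89, 'fy': 589.89, 'cx': 312.79, 'cy': 246.53, 'view': [[0.18, 0.98, 0.01, -86.7], [-0.77, 0.13, 0.63, 369.86], [0.62, -0.12, 0.78, -1727.32], [0.0, 0.0, 0.0, 1.0]]}
```

View pics/top1.png

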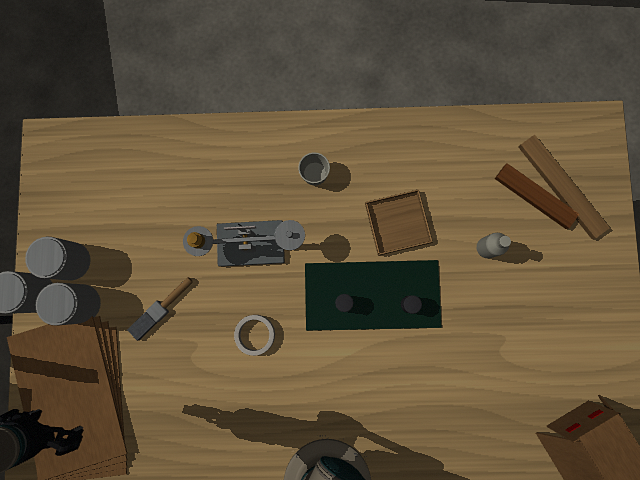

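View pics/scene1.png

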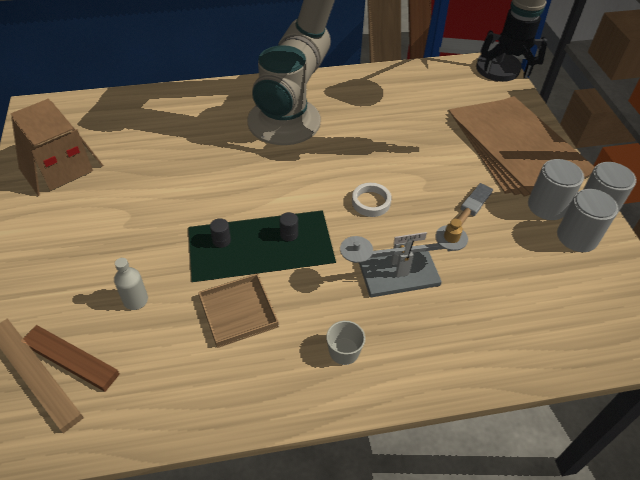

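Top view: weights at about (345,302) and (413,304), free pan at (290,235), and tray at (401,224). In the scene view the pan is at (356,248) and the weights at (220,232) and (289,227). I'll enlarge these.

```bash
python3 - <<'E'
from h import *
p=cv2.imread("pics/top1.png")[200:340,180:450]; s=cv2.imread("pics/scene1.png")[180:310,180:480]
a=cv2.resize(p,(783,406),interpolation=cv2.INTER_CUBIC); cv2.imwrite("pics/top1c.png",cv2.convertScaleAbs(a,alpha=1.6,beta=15))
E
```

```text
(no output)
```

View pics/top1c.png

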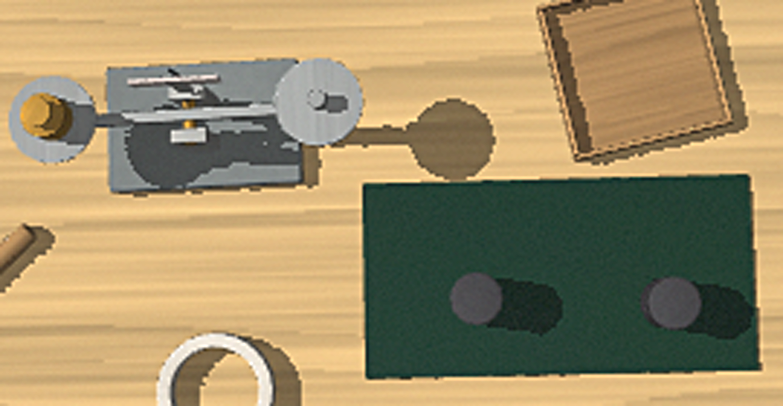

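```bash
python3 - <<'E'
from h import *
from scipy.optimize import least_squares as L
t,s=ld("top"),ld("scene")
f=lambda x,y:(x/2.9+180,y/2.9+200)
def tri(a,b):
    r=L(lambda P:np.r_[(proj(t,P)-a).ravel(),(proj(s,P)-b).ravel()],[500,0,80]); return r.x.round(1),r.fun.round(1)
print("pan",tri(f(318,101),(356,248.5)), "post",tri(f(318,98),(354,243)))
for n,q,z in(("wl",f(476,298),63),("wr",f(675,302),63),("tray tl",(366.5,203.5),22),("tr",(418,190.5),22),("br",f(747,127),22),("bl",f(580,161),22)):print(n,ray(t,*q,z).round(1))
for q in((107,68),(297,58),(303,188),(110,193)):print("base",ray(t,*f(*q),18).round(1))
print("tape",ray(t,255,335,25).round(0),"master",ray(t,*f(40,115),155).round(0),"tub",ray(t,314,168,60).round(0),"plate",ray(t,*f(172,80),161).round(0))
for P in ([0,0,0],):pass
print("wl scene z63",ray(s,288.5,215,63).round(1),ray(s,220,222,63).round(1))
E
```

```text
pan (array([597.4,  72.7, 116.4]), array([-0.3, -0. , -0.2,  0. ])) post (array([596.8,  69. , 135.4]), array([ 0.7,  0.1,  0.6, -0. ]))
wl [435.7 -52.6  63. ]
wr [ 428.8 -217.3   63. ]
tray tl [ 685.5 -117.5   22. ]
tr [ 715.7 -249.7   22. ]
br [ 577.6 -292.6   22. ]
bl [ 551.6 -147.    22. ]
base [644.7 266.9  18. ]
base [649.2  98.4  18. ]
base [534.2  94.6  18. ]
base [533.9 264.   18. ]
tape [361. 170.  25.] master [587. 288. 155.] tub [772.  13.  60.] plate [611. 183. 161.]
wl scene z63 [428.6 -49.4  63. ] [ 423.6 -211.9   63. ]
```

Call:
drive_tool(
  motion=[
    {"offset": [0.016,-0.042,0],"spin": -0.149,"fingers": 1},
    {"offset": [0.016,-0.042,0],"spin": -0.149,"fingers": 1},
    {"offset": [0.016,-0.042,0],"spin": -0.149,"fingers": 1},
    {"offset": [0.016,-0.042,0],"spin": -0.149,"fingers": 1},
    {"offset": [0.016,-0.042,0],"spin": -0.149,"fingers": 1},
    {"offset": [0.016,-0.042,0],"spin": -0.149,"fingers": 1},
    {"offset": [0.016,-0.042,0],"spin": -0.149,"fingers": 1},
    {"offset": [0.016,-0.042,0],"spin": -0.149,"fingers": 1},
  ],
)

```text
clock: 0.9
tool_pos: [337.9, 197.6, 242.2]
tcp_rot: [3.141, 0.0, 1.57]
ft_force: [0.3, -0.1, -0.2]
width: 85.5
finger_force: 0.0
```

Call:
drive_tool(
  motion=[
    {"offset": [0.016,-0.042,0],"spin": 0,"fingers": 1},
    {"offset": [0.016,-0.042,0],"spin": 0,"fingers": 1},
    {"offset": [0.016,-0.042,0],"spin": 0,"fingers": 1},
    {"offset": [0.016,-0.042,0],"spin": 0,"fingers": 1},
    {"offset": [0.016,-0.042,-0.02],"spin": 0,"fingers": 1},
    {"offset": [0.01,-0.03,-0.03],"spin": 0,"fingers": 1},
    {"offset": [0,0,-0.02],"spin": 0,"fingers": 1},
    {"offset": [0,0,0],"spin": 0,"fingers": 1},
  ],
)

```text
clock: 1.7
tool_pos: [425.6, -41.0, 169.5]
tcp_rot: [-3.134, -0.002, 1.573]
ft_force: [-0.7, 0.7, -0.0]
width: 85.6
finger_force: 0.0
```

```bash
python3 - <<'E'
from h import *
c=cap("wrist","w1.png"); s=robot.observe(); print(s["clock"],s["tool_pos"],s["tcp_rot"],s["ft_force"],s["q"])
V=np.array(c["view"]);print("campos",-V[:3,:3].T@V[:3,3]); print(V.round(2),c["fx"],c["cx"],c["cy"])
print("proj weight top guess",proj(c,[[433,-51,63]]), proj(c,[[597,69,135]]))
E
```

```text
1.75 [426.67798444 -40.6698998  171.14538592] [-3.13758765e+00 -1.30685015e-03  1.57464795e+00] [0.84243163 0.09724624 0.60350341] [-2.57853495e-01  1.14060805e-01  1.90734499e+00  2.50705586e-04
  1.12439362e+00 -2.61816445e-01]
campos [426.19020398  23.49084408 302.69416688]
[[ 1.0000e+00  0.0000e+00 -1.0000e-02 -4.2451e+02]
 [-0.0000e+00  9.7000e-01 -2.6000e-01  5.7980e+01]
 [ 0.0000e+00  2.6000e-01  9.7000e-01 -3.0041e+02]
 [ 0.0000e+00  0.0000e+00  0.0000e+00  1.0000e+00]] 347.8348340679982 319.83643439166605 236.54535425619255
proj weight top guess [[330.86556935 249.9456442 ]] [[720.40891351  34.46132722]]
```

View pics/w1.png

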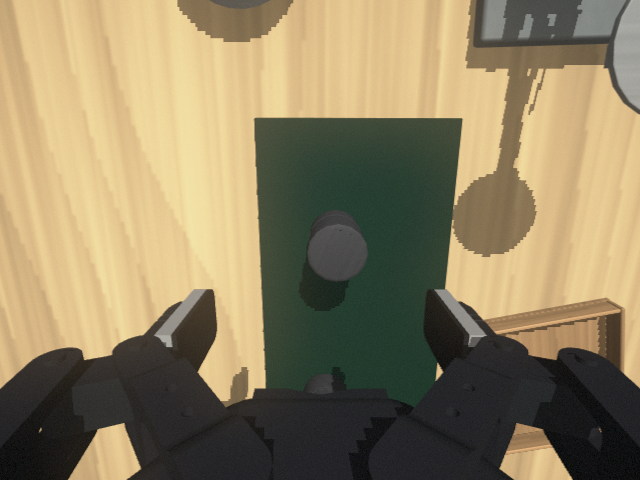

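The weight's top is at (337,252) in the wrist view, so it sits at about (437.5, −52.5). Going down to grasp it.

Call:
drive_tool(
  motion=[
    {"offset": [0.0095,-0.012,-0.02],"spin": 0,"fingers": 1},
    {"offset": [0,0,-0.03],"spin": 0,"fingers": 1},
    {"offset": [0,0,-0.03],"spin": 0,"fingers": 1},
    {"offset": [0,0,-0.03],"spin": 0,"fingers": 1},
    {"offset": [0,0,-0.025],"spin": 0,"fingers": 1},
    {"offset": [0,0,0],"spin": 0,"fingers": 1},
    {"offset": [0,0,0],"spin": 0,"fingers": 0.6},
    {"offset": [0,0,0],"spin": 0,"fingers": 0.5},
  ],
  squeeze=25,
)

```text
clock: 2.55
tool_pos: [439.1, -52.7, 39.0]
tcp_rot: [3.138, 0.001, 1.577]
ft_force: [0.3, -0.6, 0.5]
width: 59.3
finger_force: 0.0
```

Call:
drive_tool(
  motion=[
    {"offset": [0,0,0],"spin": 0,"fingers": 0.4},
    {"offset": [0,0,0],"spin": 0,"fingers": 0.3},
    {"offset": [0,0,0],"spin": 0,"fingers": 0.3},
    {"offset": [0,0,0],"spin": 0,"fingers": 0.3},
    {"offset": [0,0,0],"spin": 0,"fingers": 0.3},
    {"offset": [0,0,0],"spin": 0,"fingers": 0.3},
    {"offset": [0,0,0],"spin": 0,"fingers": 0.3},
    {"offset": [0,0,0],"spin": 0,"fingers": 0.3},
  ],
  squeeze=30,
)

```text
clock: 3.35
tool_pos: [438.3, -52.8, 39.1]
tcp_rot: [3.139, 0.001, 1.576]
ft_force: [-2.0, 1.3, 7.7]
width: 43.6
finger_force: 29.8
```

Call:
drive_tool(
  motion=[
    {"offset": [0,0,0.02],"spin": 0,"fingers": 0.3},
    {"offset": [0,0,0.04],"spin": 0,"fingers": 0.3},
    {"offset": [0,0,0.045],"spin": 0,"fingers": 0.3},
    {"offset": [0.01,0.005,0.045],"spin": 0,"fingers": 0.3},
    {"offset": [0.03,0.01,0.033],"spin": 0,"fingers": 0.3},
    {"offset": [0.045,0.015,0],"spin": 0,"fingers": 0.3},
    {"offset": [0.045,0.015,0],"spin": 0,"fingers": 0.3},
    {"offset": [0.029,0.008,0],"spin": 0,"fingers": 0.3},
  ],
)

```text
clock: 4.15
tool_pos: [599.3, 1.6, 221.3]
tcp_rot: [3.138, -0.0, 1.577]
ft_force: [0.3, -1.0, -2.8]
width: 43.2
finger_force: 32.5
```

Call:
drive_tool(
  motion=[
    {"offset": [0,0,0],"spin": 0,"fingers": 0.3},
    {"offset": [0,0,0],"spin": 0,"fingers": 0.3},
    {"offset": [0,0,0],"spin": 0,"fingers": 0.3},
    {"offset": [0,0,0],"spin": 0,"fingers": 0.3},
    {"offset": [0,0,0],"spin": 0,"fingers": 0.3},
    {"offset": [0,0,0],"spin": 0,"fingers": 0.3},
    {"offset": [0,0,0],"spin": 0,"fingers": 0.3},
    {"offset": [0,0,0],"spin": 0,"fingers": 0.3},
  ],
)

```text
clock: 4.95
tool_pos: [596.4, 0.2, 220.5]
tcp_rot: [3.141, 0.0, 1.576]
ft_force: [0.9, -0.2, -2.3]
width: 43.4
finger_force: 32.5
```

```bash
python3 - <<'E'
from h import *
c=cap("wrist","w2.png")
F=[];T=[]
for i in range(5):
    s=robot.observe();F.append(s["ft_force"]);T.append(s["tool_pos"]); 
    if i<4: cap("top")
print(s["clock"],np.round(F,2).tolist(),np.mean(F,0),np.mean(T,0),s["tcp_rot"])
V=np.array(c["view"]);print("campos",-V[:3,:3].T@V[:3,3]); print(V.round(3).tolist())
for z in(110,116,135):print(proj(c,[[597,69,z]]))
E
```

```text
5.2 [[-0.1, -0.22, -3.65], [-0.56, 0.4, -2.98], [0.6, -0.06, -3.0], [-0.05, -0.25, -2.15], [-0.18, 0.37, -2.82]] [-0.05898502  0.04851702 -2.91918106] [5.96462316e+02 3.10224590e-01 2.20333633e+02] [3.14157993e+00 1.94776369e-05 1.57583103e+00]
campos [595.80939533  65.00840562 353.48079287]
[[1.0, 0.006, 0.002, -596.751], [-0.005, 0.965, -0.262, 32.77], [-0.003, 0.262, 0.965, -356.34], [0.0, 0.0, 0.0, 1.0]]
[[321.03288849 135.99592298]]
[[321.07858249 135.84009891]]
[[321.23991964 135.28991266]]
```

View pics/w2.png

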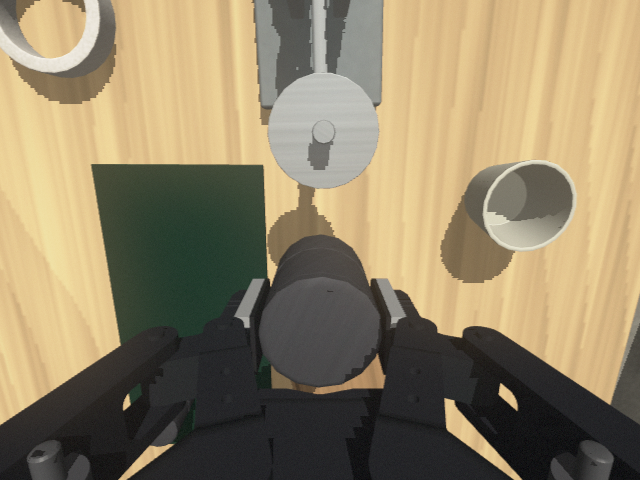

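```bash
python3 - <<'E'
from h import *
c=ld("wrist")
for q,z in(((323.5,131),134.5),((320.3,325),244.8),((323,130),116.5)):print(ray(c,*q,z).round(1))
p=cv2.imread("pics/w2.png"); a=cv2.resize(p[60:200,240:410],None,fx=3,fy=3,interpolation=cv2.INTER_CUBIC);b=cv2.resize(p[230:400,230:410],None,fx=2.47,fy=2.47,interpolation=cv2.INTER_CUBIC)[:420]
b=cv2.convertScaleAbs(b[:, :290+150],alpha=1.8)
o=np.zeros((420,510+b.shape[1],3),np.uint8);o[:,:510]=a;o[:b.shape[0],510:]=b;cv2.imwrite("pics/w2c.png",cv2.resize(o,None,fx=.82,fy=.82) if o.shape[1]>800 else o);print(o.shape)
E
```

```text
[598.3  71.5 134.5]
[596.5   3.6 244.8]
[598.2  72.7 116.5]
(420, 950, 3)
```

View pics/w2c.png

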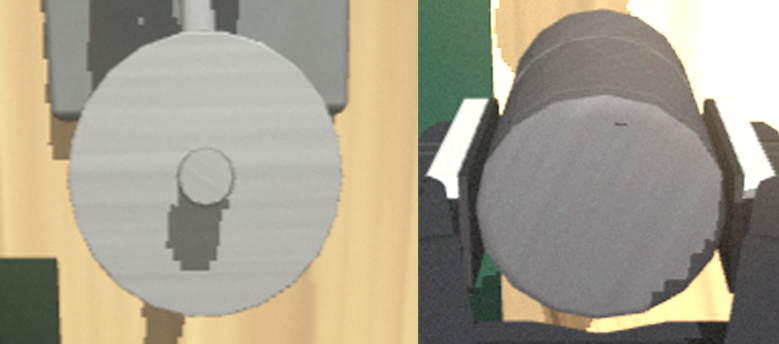

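Call:
drive_tool(
  motion=[
    {"offset": [0.001,0.02,0],"spin": 0,"fingers": 0.3},
    {"offset": [0.001,0.03,0],"spin": 0,"fingers": 0.3},
    {"offset": [0,0.02,-0.01],"spin": 0,"fingers": 0.3},
    {"offset": [0,0,-0.02],"spin": 0,"fingers": 0.3},
    {"offset": [0,0,-0.012],"spin": 0,"fingers": 0.3},
    {"offset": [0,0,0],"spin": 0,"fingers": 0.3},
    {"offset": [0,0,0],"spin": 0,"fingers": 0.3},
    {"offset": [0,0,0],"spin": 0,"fingers": 0.3},
  ],
)

```text
clock: 6.0
tool_pos: [599.2, 69.9, 179.2]
tcp_rot: [3.14, 0.0, 1.575]
ft_force: [0.5, 0.1, -3.1]
width: 43.8
finger_force: 32.5
```

Call:
drive_tool(
  motion=[
    {"offset": [0,0,-0.002],"spin": 0,"fingers": 0.3},
    {"offset": [0,0,-0.002],"spin": 0,"fingers": 0.3},
    {"offset": [0,0,-0.001],"spin": 0,"fingers": 0.3},
    {"offset": [0,0,-0.001],"spin": 0,"fingers": 0.3},
    {"offset": [0,0,-0.001],"spin": 0,"fingers": 0.3},
    {"offset": [0,0,-0.001],"spin": 0,"fingers": 0.3},
    {"offset": [0,0,0],"spin": 0,"fingers": 0.3},
    {"offset": [0,0,0],"spin": 0,"fingers": 0.3},
  ],
)

```text
clock: 6.8
tool_pos: [598.5, 70.3, 170.3]
tcp_rot: [3.142, 0.0, 1.576]
ft_force: [-0.1, 0.1, -3.7]
width: 43.5
finger_force: 32.5
```

Call:
drive_tool(
  motion=[
    {"offset": [0,0,-0.001],"spin": 0,"fingers": 0.3},
    {"offset": [0,0,-0.001],"spin": 0,"fingers": 0.3},
    {"offset": [0,0,-0.001],"spin": 0,"fingers": 0.3},
    {"offset": [0,0,-0.001],"spin": 0,"fingers": 0.3},
    {"offset": [0,0,0],"spin": 0,"fingers": 0.3},
    {"offset": [0,0,0],"spin": 0,"fingers": 0.3},
    {"offset": [0,0,0],"spin": 0,"fingers": 0.3},
    {"offset": [0,0,0],"spin": 0,"fingers": 0.3},
  ],
)

```text
clock: 7.6
tool_pos: [598.5, 70.3, 166.4]
tcp_rot: [3.141, 0.0, 1.576]
ft_force: [0.3, 0.0, -2.9]
width: 43.2
finger_force: 32.5
```

```bash
cat > st.py <<'E'
from h import *
F=[];T=[]
for i in range(5):
    s=robot.observe();F.append(np.r_[s["ft_force"],s["moment"]]);T.append(s["tool_pos"])
    if i<4: cap("wrist")
print(s["clock"],np.mean(F,0).round(3),np.mean(T,0).round(2),s["width"])
E
python3 st.py
```

```text
7.8 [ 1.630e-01 -3.050e-01 -2.867e+00  1.000e-03  8.000e-03 -2.400e-02] [598.52  70.32 166.39] 43.37397618310134
```

Call:
drive_tool(
  motion=[
    {"offset": [0,0,-0.001],"spin": 0,"fingers": 0.3},
    {"offset": [0,0,-0.001],"spin": 0,"fingers": 0.3},
    {"offset": [0,0,-0.001],"spin": 0,"fingers": 0.3},
    {"offset": [0,0,-0.001],"spin": 0,"fingers": 0.3},
    {"offset": [0,0,-0.001],"spin": 0,"fingers": 0.3},
    {"offset": [0,0,0],"spin": 0,"fingers": 0.3},
    {"offset": [0,0,0],"spin": 0,"fingers": 0.3},
    {"offset": [0,0,0],"spin": 0,"fingers": 0.3},
  ],
)

```text
clock: 8.6
tool_pos: [598.5, 70.3, 161.3]
tcp_rot: [3.141, 0.0, 1.576]
ft_force: [-0.9, 0.2, -3.1]
width: 43.8
finger_force: 32.5
```

```bash
python3 st.py
```

```text
8.8 [ 0.175 -0.197 -2.803 -0.006 -0.005 -0.004] [598.51  70.33 161.38] 43.33074760312471
```

Call:
drive_tool(
  motion=[
    {"offset": [0,0,-0.001],"spin": 0,"fingers": 0.3},
    {"offset": [0,0,-0.001],"spin": 0,"fingers": 0.3},
    {"offset": [0,0,-0.001],"spin": 0,"fingers": 0.3},
    {"offset": [0,0,-0.001],"spin": 0,"fingers": 0.3},
    {"offset": [0,0,0],"spin": 0,"fingers": 0.3},
    {"offset": [0,0,0],"spin": 0,"fingers": 0.3},
    {"offset": [0,0,0],"spin": 0,"fingers": 0.3},
    {"offset": [0,0,0],"spin": 0,"fingers": 0.3},
  ],
)

```text
clock: 9.6
tool_pos: [598.5, 70.3, 157.4]
tcp_rot: [3.141, 0.0, 1.576]
ft_force: [-0.3, -0.2, -2.8]
width: 43.2
finger_force: 32.5
```

```bash
python3 st.py
```

```text
9.8 [-0.13   0.143 -2.98  -0.015  0.022  0.005] [598.49  70.33 157.37] 43.548000331581946
```

Call:
drive_tool(
  motion=[
    {"offset": [0,0,-0.001],"spin": 0,"fingers": 0.3},
    {"offset": [0,0,-0.001],"spin": 0,"fingers": 0.3},
    {"offset": [0,0,-0.001],"spin": 0,"fingers": 0.3},
    {"offset": [0,0,-0.001],"spin": 0,"fingers": 0.3},
    {"offset": [0,0,0],"spin": 0,"fingers": 0.3},
    {"offset": [0,0,0],"spin": 0,"fingers": 0.3},
    {"offset": [0,0,0],"spin": 0,"fingers": 0.3},
    {"offset": [0,0,0],"spin": 0,"fingers": 0.3},
  ],
)

```text
clock: 10.6
tool_pos: [598.6, 70.3, 153.5]
tcp_rot: [3.141, 0.0, 1.576]
ft_force: [0.8, -0.6, -0.1]
width: 43.2
finger_force: 32.7
```

```bash
python3 st.py
```

```text
10.8 [-0.304 -0.143 -0.243 -0.09  -0.006  0.014] [598.6   70.28 153.41] 43.52908155464286
```

```bash
python3 - <<'E'
from h import *
cap("scene","s2.png",(310,170,480,300),4.6)
c=ld("scene");print(proj(c,[[598,71,116],[598,71,135],[598,71,176]]))
print(np.array(robot.observe()["moment"]))
E
```

```text
[[355.05106267 248.94883699]
 [355.66006977 243.37357105]
 [357.02401235 230.8871113 ]]
[-0.11258719 -0.101222   -0.05431686]
```

View pics/s2.png

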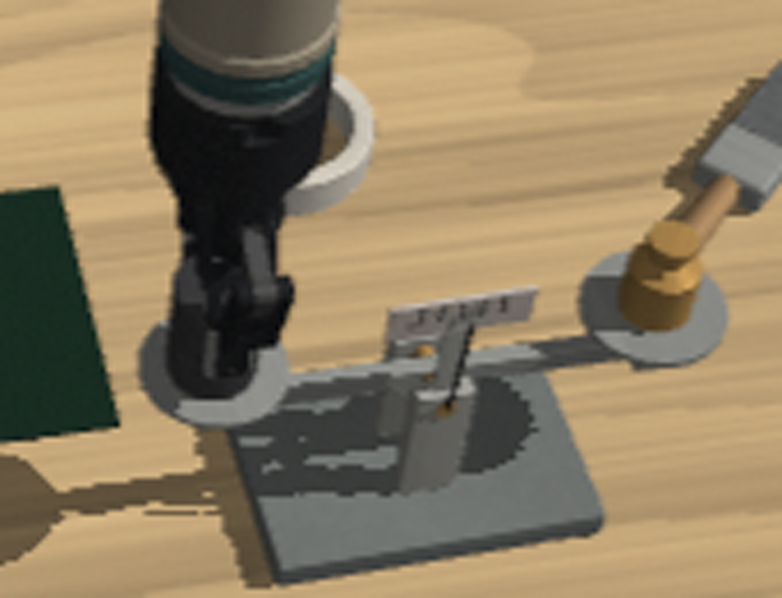

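The foot's front edge at (210,400) in the crop lies on the disc, far below post-tip height, so the weight is over the post. I'll follow the pan down, then let go.

Call:
drive_tool(
  motion=[
    {"offset": [0,0,-0.0015],"spin": 0,"fingers": 0.3},
    {"offset": [0,0,-0.0015],"spin": 0,"fingers": 0.3},
    {"offset": [0,0,-0.001],"spin": 0,"fingers": 0.3},
    {"offset": [0,0,-0.001],"spin": 0,"fingers": 0.3},
    {"offset": [0,0,-0.001],"spin": 0,"fingers": 0.3},
    {"offset": [0,0,-0.001],"spin": 0,"fingers": 0.3},
    {"offset": [0,0,0],"spin": 0,"fingers": 0.3},
    {"offset": [0,0,0],"spin": 0,"fingers": 0.3},
  ],
)

```text
clock: 11.65
tool_pos: [598.5, 70.3, 146.3]
tcp_rot: [3.141, 0.0, 1.576]
ft_force: [0.8, -0.1, -1.0]
width: 43.6
finger_force: 32.7
```

```bash
python3 st.py
```

```text
11.85 [ 0.445 -0.429 -0.705 -0.16  -0.143 -0.009] [598.56  70.3  146.37] 43.12527863455323
```

Call:
drive_tool(
  motion=[
    {"offset": [0.0005,-0.0005,0],"spin": 0,"fingers": 0.3},
    {"offset": [0,0,0],"spin": 0,"fingers": 0.3},
    {"offset": [0,0,0],"spin": 0,"fingers": 0.52},
    {"offset": [0,0,0],"spin": 0,"fingers": 0.55},
    {"offset": [0,0,0],"spin": 0,"fingers": 0.6},
    {"offset": [0,0,0],"spin": 0,"fingers": 0.7},
    {"offset": [0,0,0],"spin": 0,"fingers": 0.8},
    {"offset": [0,0,0],"spin": 0,"fingers": 0.85},
  ],
)

```text
clock: 12.65
tool_pos: [599.0, 69.8, 146.4]
tcp_rot: [3.141, 0.0, 1.576]
ft_force: [0.3, 0.4, 0.3]
width: 72.5
finger_force: 0.0
```

Call:
drive_tool(
  motion=[
    {"offset": [0,0,0.01],"spin": 0,"fingers": 0.85},
    {"offset": [0,0,0.02],"spin": 0,"fingers": 0.85},
    {"offset": [0,0,0.03],"spin": 0,"fingers": 0.85},
    {"offset": [0,0,0.03],"spin": 0,"fingers": 1},
    {"offset": [-0.02,-0.04,0.02],"spin": 0,"fingers": 1},
    {"offset": [-0.02,-0.045,0],"spin": 0,"fingers": 1},
    {"offset": [-0.01,-0.02,0],"spin": 0,"fingers": 1},
    {"offset": [0,0,0],"spin": 0,"fingers": 1},
  ],
)

```text
clock: 13.45
tool_pos: [547.9, -37.6, 257.6]
tcp_rot: [3.141, 0.001, 1.572]
ft_force: [0.2, 1.0, -0.3]
width: 85.5
finger_force: 0.0
```

```bash
python3 - <<'E'
from h import *
s=robot.observe();print(s["clock"],s["tool_pos"],s["ft_force"])
cap("scene","s3.png",(310,170,480,300),4.6)
E
```

```text
13.45 [547.85049208 -37.64296125 257.63025211] [ 0.19702186  0.99036727 -0.26763409]
```

View pics/s3.png

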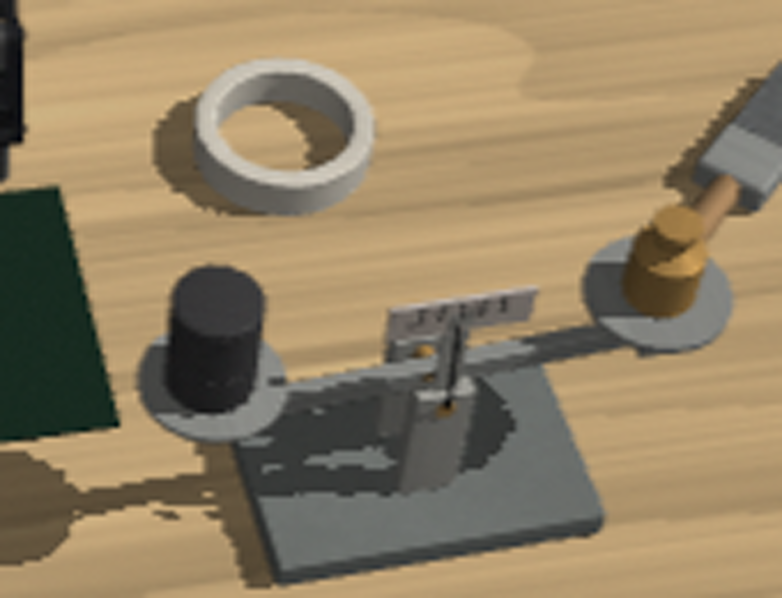

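Free pan low, master raised and pointer tilted: this weight outweighs the master, so it stays. Now the other one, at about (431, −217).

Call:
drive_tool(
  motion=[
    {"offset": [-0.025,-0.04,0],"spin": 0,"fingers": 1},
    {"offset": [-0.025,-0.04,0],"spin": 0,"fingers": 1},
    {"offset": [-0.025,-0.04,-0.01],"spin": 0,"fingers": 1},
    {"offset": [-0.025,-0.034,-0.02],"spin": 0,"fingers": 1},
    {"offset": [-0.018,-0.028,-0.03],"spin": 0,"fingers": 1},
    {"offset": [0,0,-0.027],"spin": 0,"fingers": 1},
    {"offset": [0,0,0],"spin": 0,"fingers": 1},
    {"offset": [0,0,0],"spin": 0,"fingers": 1},
  ],
)

```text
clock: 14.3
tool_pos: [432.0, -216.6, 169.7]
tcp_rot: [3.141, -0.001, 1.577]
ft_force: [1.0, -1.2, 1.0]
width: 85.2
finger_force: 0.0
```

```bash
python3 - <<'E'
from h import *
c=cap("wrist","w3.png"); s=robot.observe(); print(s["clock"],s["tool_pos"])
print(proj(c,[[431,-217,63]]),ray(c,320,262,63),ray(c,330,262,63),ray(c,320,272,63))
E
```

```text
14.35 [ 432.61173016 -216.90426215  170.48777652]
[[318.1391618  236.73480107]] [ 432.45658423 -236.06595922   63.        ] [ 439.74317908 -236.02304382   63.        ] [ 432.50844319 -243.82856309   63.        ]
```

View pics/w3.png

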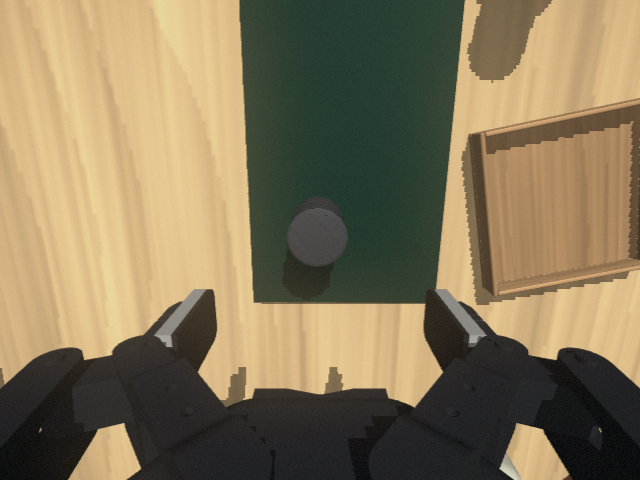

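The weight's top is at (317,237), right at the predicted spot. Descending to grasp.

Call:
drive_tool(
  motion=[
    {"offset": [-0.001,0,-0.025],"spin": 0,"fingers": 1},
    {"offset": [0,0,-0.03],"spin": 0,"fingers": 1},
    {"offset": [0,0,-0.03],"spin": 0,"fingers": 1},
    {"offset": [0,0,-0.03],"spin": 0,"fingers": 1},
    {"offset": [0,0,-0.017],"spin": 0,"fingers": 1},
    {"offset": [0,0,0],"spin": 0,"fingers": 1},
    {"offset": [0,0,0],"spin": 0,"fingers": 0.6},
    {"offset": [0,0,0],"spin": 0,"fingers": 0.5},
  ],
)

```text
clock: 15.15
tool_pos: [431.8, -217.8, 39.0]
tcp_rot: [3.138, 0.002, 1.577]
ft_force: [0.9, -0.0, -0.3]
width: 58.9
finger_force: 0.0
```

Call:
drive_tool(
  motion=[
    {"offset": [0,0,0],"spin": 0,"fingers": 0.4},
    {"offset": [0,0,0],"spin": 0,"fingers": 0.3},
    {"offset": [0,0,0],"spin": 0,"fingers": 0.3},
    {"offset": [0,0,0],"spin": 0,"fingers": 0.3},
    {"offset": [0,0,0],"spin": 0,"fingers": 0.3},
    {"offset": [0,0,0],"spin": 0,"fingers": 0.3},
    {"offset": [0,0,0],"spin": 0,"fingers": 0.3},
    {"offset": [0,0,0],"spin": 0,"fingers": 0.3},
  ],
)

```text
clock: 15.95
tool_pos: [430.8, -217.7, 38.9]
tcp_rot: [3.139, 0.002, 1.576]
ft_force: [-0.1, 0.1, 5.6]
width: 42.9
finger_force: 30.1
```

Call:
drive_tool(
  motion=[
    {"offset": [0,0,0.025],"spin": 0,"fingers": 0.3},
    {"offset": [0,0,0.035],"spin": 0,"fingers": 0.3},
    {"offset": [0.02,0.002,0.02],"spin": 0,"fingers": 0.3},
    {"offset": [0.04,0.003,0],"spin": 0,"fingers": 0.3},
    {"offset": [0.045,0.004,0],"spin": 0,"fingers": 0.3},
    {"offset": [0.045,0.003,0],"spin": 0,"fingers": 0.3},
    {"offset": [0.035,0.003,0],"spin": 0,"fingers": 0.3},
    {"offset": [0.018,0.001,0],"spin": 0,"fingers": 0.3},
  ],
)

```text
clock: 16.75
tool_pos: [636.4, -200.7, 117.6]
tcp_rot: [3.139, 0.0, 1.577]
ft_force: [-0.4, -0.2, -1.6]
width: 42.6
finger_force: 31.9
```

Call:
drive_tool(
  motion=[
    {"offset": [0,0,-0.015],"spin": 0,"fingers": 0.3},
    {"offset": [0,0,-0.02],"spin": 0,"fingers": 0.3},
    {"offset": [0,0,-0.018],"spin": 0,"fingers": 0.3},
    {"offset": [0,0,-0.012],"spin": 0,"fingers": 0.3},
    {"offset": [0,0,-0.006],"spin": 0,"fingers": 0.3},
    {"offset": [0,0,-0.004],"spin": 0,"fingers": 0.3},
    {"offset": [0,0,0],"spin": 0,"fingers": 0.3},
    {"offset": [0,0,0],"spin": 0,"fingers": 0.3},
  ],
)

```text
clock: 17.55
tool_pos: [633.5, -201.4, 43.1]
tcp_rot: [3.14, 0.001, 1.576]
ft_force: [0.5, 0.3, -2.9]
width: 43.1
finger_force: 31.9
```

```bash
python3 st.py
```

```text
17.75 [ 0.446 -0.207 -2.451 -0.018 -0.017  0.031] [ 633.47 -201.43   43.15] 42.84167893076621
```

Call:
drive_tool(
  motion=[
    {"offset": [0,0,-0.001],"spin": 0,"fingers": 0.3},
    {"offset": [0,0,-0.001],"spin": 0,"fingers": 0.3},
    {"offset": [0,0,-0.001],"spin": 0,"fingers": 0.3},
    {"offset": [0,0,-0.0003],"spin": 0,"fingers": 0.3},
    {"offset": [0,0,0],"spin": 0,"fingers": 0.3},
    {"offset": [0,0,0],"spin": 0,"fingers": 0.3},
    {"offset": [0,0,0],"spin": 0,"fingers": 0.3},
    {"offset": [0,0,0],"spin": 0,"fingers": 0.3},
  ],
)

```text
clock: 18.55
tool_pos: [633.0, -201.2, 40.0]
tcp_rot: [3.141, 0.0, 1.576]
ft_force: [-1.9, 0.2, 5.7]
width: 43.0
finger_force: 32.5
```

```bash
python3 st.py
```

```text
18.75 [-2.199  0.899  5.522  0.147  0.318  0.011] [ 633.03 -201.18   40.02] 42.97036584383699
```

Contact with the tray floor. Releasing gently and withdrawing upward.

Call:
drive_tool(
  motion=[
    {"offset": [0,0,0.0005],"spin": 0,"fingers": 0.3},
    {"offset": [0,0,0],"spin": 0,"fingers": 0.3},
    {"offset": [0,0,0],"spin": 0,"fingers": 0.52},
    {"offset": [0,0,0],"spin": 0,"fingers": 0.55},
    {"offset": [0,0,0],"spin": 0,"fingers": 0.6},
    {"offset": [0,0,0],"spin": 0,"fingers": 0.7},
    {"offset": [0,0,0],"spin": 0,"fingers": 0.8},
    {"offset": [0,0,0],"spin": 0,"fingers": 0.85},
  ],
)

```text
clock: 19.55
tool_pos: [633.0, -201.2, 39.4]
tcp_rot: [3.141, 0.0, 1.576]
ft_force: [-0.9, -0.2, -1.1]
width: 72.5
finger_force: 0.0
```

Call:
drive_tool(
  motion=[
    {"offset": [0,0,0.01],"spin": 0,"fingers": 0.85},
    {"offset": [0,0,0.02],"spin": 0,"fingers": 0.85},
    {"offset": [0,0,0.035],"spin": 0,"fingers": 0.85},
    {"offset": [0,0,0.04],"spin": 0,"fingers": 1},
    {"offset": [-0.02,0,0.04],"spin": 0,"fingers": 1},
    {"offset": [-0.045,-0.01,0.02],"spin": 0,"fingers": 1},
    {"offset": [-0.045,-0.01,0],"spin": 0,"fingers": 1},
    {"offset": [-0.045,-0.01,0],"spin": 0,"fingers": 1},
  ],
)

```text
clock: 20.35
tool_pos: [477.2, -231.5, 206.3]
tcp_rot: [3.139, 0.002, 1.577]
ft_force: [-0.1, -0.8, 0.3]
width: 85.3
finger_force: 0.0
```

```bash
python3 - <<'E'
from h import *
s=robot.observe();print(s["clock"],s["tool_pos"],s["ft_force"])
cap("scene","s4.png",(180,180,450,380),2.9)
E
```

```text
20.35 [ 477.2197877  -231.5010196   206.33108622] [-0.06145443 -0.83628112  0.341637  ]
```

View pics/s4.png

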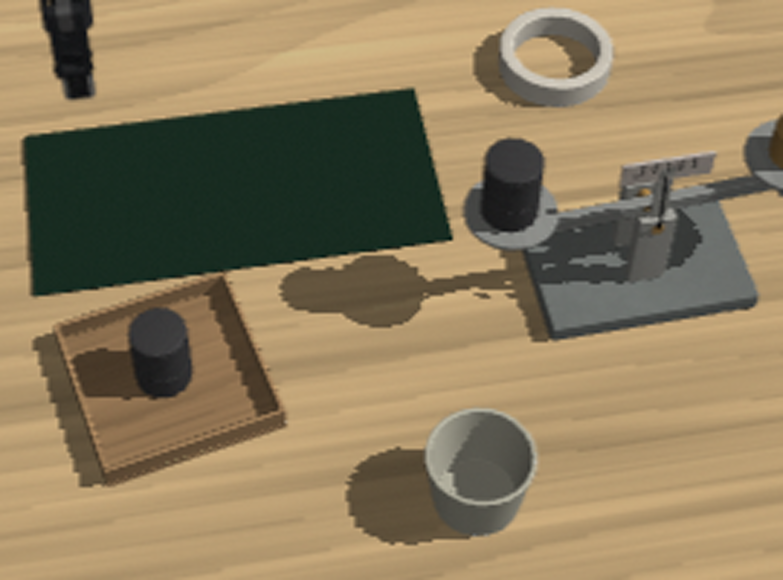

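The lighter weight stands upright in the tray at (160,350). The heavier one sits on the lowered pan at (512,190), and the other things are where they were.

```bash
python3 -c "
from cell import robot
print(robot.job_done())"
```

```text
the job is handed in; nothing more can be done
None
```

The job is handed in: the heavier weight (read from the beam, about 298 g by wrist force) is seated on the pan and holds it down, and the lighter one stands upright in the reject tray, with about 20 s of the 72 s used.

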